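# Push the stuck bait plug out of the termite tube

### The arm

A 6-joint arm with a two-finger parallel gripper is mounted at the origin on the work surface. World frame = base frame: x ahead of the robot, y to its left, z up, the work surface at z = 0. Lengths are in mm, angles in degrees, forces in N, time in s.
With the tool pointing down it reaches from about 300 to 850 mm from the base axis. Payload 4.2 kg.
Tool frame: the origin (TCP) lies midway between the tips of the shut fingers; the grasp point (between the pads) lies 19 mm behind it; z points along the fingers, y is the direction in which the jaws open and shut (so a half turn about z gives the same grasp; the last joint's range is limited). The gripper opens to 91 mm and grips with 3 to 60 N. Pads are 32 mm wide; open, the fingers measure 118 mm over their backs; the gripper's body (76 mm by 178 mm) begins 60 mm behind the grasp point.
Start: joints at [-74.943, 18.312, 89.639, -0, 72.044, -1.146], TCP at [160.454, -552.175, 213.976] pointing down, gripper open.
Joint ranges: [-177.97, 177.97], [-48.28, 115.42], [12.27, 149.76], [-77.06, 257.06], [2.81, 150.46], [-146.56, 146.56]. Speed limits (degrees/s): [147.25, 147.25, 180, 180, 180, 180].

### API

Orientations are given as [roll, pitch, yaw] about the fixed x, y, z axes, in that order (R = Rz(yaw) Ry(pitch) Rx(roll)).
In Python, from workcell import env gives the robot as it stands.
- The arm moves only by the shell command python3 -m jog 'ROWS' [FORCE]. ROWS is JSON, a list of rows, each an object of numbers: "dx", "dy", "dz": the shift along the world's x, y, z in m; "wx", "wy", "wz": the turn, a rotation vector about the world's x, y, z in rad; "grip": the gripper's target within -1 to 1 (shut at 1, half-way at 0, fully open at -1). In form: [{"dx": .., "dy": .., "dz": .., "wx": .., "wy": .., "wz": .., "grip": ..}, ...]. A call has 1 to 10 rows; each row shifts and turns the commanded pose from where the row before left it; what a row does not reach is not made up. A row lasts 1/10 s, in which the tool goes at most 50 mm and 8.59 degrees, less where a joint would pass 70% of its speed; a pose out of reach is approached as far as the arm can. A call with a gripper value outside its range is refused whole. The fingers move at their own pace and stop on an object; FORCE is the grip in N (left out, the last holds). Time passes only in rows, so rows that do not move let the fingers close. It gives the time, the measured TCP pose, the force and the opening at its end, in the units of the state.
- env.state(): the state, without advancing time (a new reading comes with each control period).
- env.grab_frame(name): name is "scene" or "top"; returns the picture (400x640x3 uint8, red, green, blue); there is no depth.
- env.get_calibration(name): a dict with "fx", "fy", "cx", "cy" (pixels), "R" (3x3) and "t" (3): a world point X has camera coordinates R X + t. Camera axes: x right, y down, z forward; pixel columns grow to the right and rows downward; lengths in mm; the calibration is good to about 2 mm. A picture is of the moment at which its call begins. get_calibration takes no time and is no camera call.
- env.job_done(): hands the job in, once; it reports no verdict.
The state is a dict: "time_s": time; "qpos": joint angles; "qvel": joint speeds; "effort": joint torques, N m; "ee_pos": TCP position; "ee_rot": TCP orientation; "force": force on the tool from outside, world axes, zero at the start; "torque": the same for the moment, N m; "gripper_width": finger opening in mm.
Only numpy, scipy, OpenCV 4.12 (cv2) and the standard library are available. Lean on these libraries where they do the work, as an engineer would, in place of code of your own. Each camera call takes 0.05 s, during which the arm holds its last target. There are 200 camera calls.

### The job

A wooden bait plug is stuck in the clear tube that the clamp stand holds at a slope. Set the white dish flat on the bench under the tube's lower mouth, then push the plug right through and out of the lower mouth with the long tamper, so that it drops into the dish and never onto the bench. Leave the plug lying in the dish, stand the long tamper foot down in the large empty beaker, and do not disturb the other tools and bottles.

Things in the scene. Friction and masses are not known exactly. Their poses are not given: they have to be found in the camera images.
- tube: Clear plastic tube, 100 mm long, outside diameter 40, bore 32, clamped on the stand, leaning 32 degrees from upright. Origin: centre of its lower mouth, 85 mm above the bench. +z runs up the bore; +y is level, towards the stand's post; +x is square to both, facing up and away from the lean. The top 22 mm flare to a mouth 44 wide inside. Clamp at 35 to 55 mm along z, jaws up to 52 mm from the axis on +x.
- stand: Clamp stand, fixed. Origin on the bench straight below the tube's lower mouth, z up; the tube's upper mouth leans towards -x (the robot's side). Post 12 mm thick, 260 mm tall at x -40, y +118 mm, on a grey foot plate 14 mm high over x -100 to +60, y +70 to +160 mm. An arm at 123 mm height joins post and tube. Below the lower mouth the bench is bare.
- tube_top (a point): Centre of the tube's upper mouth, on the bore's axis.
- plug: Wooden plug, a cylinder 30 mm across and 50 mm long, 28 g, origin at its centre, z along its axis. It sits in the tube with its lower end 20 mm inside the lower mouth, wedged so that it takes roughly 5 to 10 N to push along; freed once its top is within about 12 mm of the lower mouth.
- tamper_handle (a point): Long tamper: total 182 mm, standing upright in the rack. The point is the centre of its wooden handle, a square bar 24 x 24 mm and 60 mm long with its sides along x and y; z runs up the tool from foot to handle. Below the handle a 12 mm steel shaft, ending in a round flat foot 23 mm across and 10 mm thick with a bevelled edge. The foot's underside is 152 mm below this point. 140 g.
- tamper_foot (a point): Centre of the underside of the long tamper's foot.
- short_tamper_handle (a point): Short tamper, like the long one but only 118 mm in all: too short to go through the tube; stays in the rack. The point is the centre of its handle (24 x 24 x 60 mm), 88 mm above its foot.
- pestle: White porcelain pestle, 118 mm tall, 26 mm wide at the foot, standing in the rack, where it stays. Origin: centre of its underside.
- rack: White rack, fixed, 220 (x) x 76 (y) x 64 mm high, with three holes 34 mm wide in its top board, in a row along x, 70 mm apart. The tools stand in the holes on a floor 8 mm above the bench. Origin: centre of its underside.
- dish_center (a point): White dish, an open tray 150 (x) x 62 (y) x 26 mm high with 4 mm walls and floor, 150 g, standing on the bench. The point is its centre, half-way up.
- beaker_center (a point): Large empty glass beaker, 90 mm across (96 at the lip), 105 mm high, walls 4 mm, floor 5 mm, 0.45 kg. The point is its centre, half-way up.
- spray_bottle: White spray bottle with a yellow trigger head, 76 mm across, 185 mm high. Origin: centre of its underside.
- wash_bottle: White plastic bottle, 60 mm across, 135 mm high. Origin: centre of its underside.
- dropper_bottle: Amber dropper bottle, 36 mm across, 104 mm high. Origin: centre of its underside.
- petri_dishes: Two stacked clear petri dishes, 92 mm across, 32 mm high. Origin: centre of the underside.
- small_beaker: Small glass beaker, 60 mm across, 75 mm high. Origin: centre of its underside.

How it is judged (in metres and radians):
On the way, in this order (a step that is already met when the one before it is completed fails the run):
1. the dish stands flat on the bench with the tube's lower mouth above its inside, the plug still in the tube (x of tube in the frame of dish_center between -0.071 and 0.071 m and y of tube in the frame of dish_center between -0.027 and 0.027 m and height (world z) of dish_center below 0.018 m and angle between dish_center's own z axis and vertical below 0.1 rad and z of plug in the frame of tube above 0.03 m), for 0.2 s.
2. the long tamper's foot is pushed down the bore to within 20 mm of the lower mouth or through it (z of tamper_foot in the frame of tube between -0.06 and 0.02 m and x of tamper_foot in the frame of tube between -0.016 and 0.016 m and y of tamper_foot in the frame of tube between -0.016 and 0.016 m), for 0.1 s.
At the end, for the whole second after the job is handed in: The plug lies still inside the dish (its centre within the walls and not above the rim), the dish flat on the bench; the long tamper stands still, foot down, inside the upright large beaker, its foot within 30 mm of the bench (x of plug in the frame of dish_center between -0.071 and 0.071 m and y of plug in the frame of dish_center between -0.027 and 0.027 m and z of plug in the frame of dish_center between -0.013 and 0.025 m and height (world z) of dish_center below 0.018 m and angle between each of dish_center, beaker_center's own z axis and vertical below 0.1 rad and linear speed of each of plug, tamper below 0.02 m/s and horizontal distance between tamper_foot and beaker_center below 0.041 m and height (world z) of tamper_foot below 0.03 m and angle between tamper_handle's own z axis and vertical below 0.8 rad); the robot touches nothing.
It fails at once if the plug comes down to the bench outside the dish (height (world z) of plug below 0.035 m and (x of plug in the frame of dish_center below -0.075 m or x of plug in the frame of dish_center above 0.075 m or y of plug in the frame of dish_center below -0.031 m or y of plug in the frame of dish_center above 0.031 m)).
It fails at once if the short tamper or the pestle is shifted more than 30 mm or tipped over (distance of short_tamper_handle from where it was at the start of the episode above 0.03 m or (distance of pestle from where it was at the start of the episode above 0.03 m or angle between pestle's own z axis and vertical above 0.5 rad)).
It fails at once if the spray bottle, white bottle, dropper bottle, petri dishes or small beaker is shifted more than 30 mm or tipped over ((distance of spray_bottle from where it was at the start of the episode above 0.03 m or angle between spray_bottle's own z axis and vertical above 0.5 rad) or (distance of wash_bottle from where it was at the start of the episode above 0.03 m or angle between wash_bottle's own z axis and vertical above 0.5 rad) or (distance of dropper_bottle from where it was at the start of the episode above 0.03 m or angle between dropper_bottle's own z axis and vertical above 0.5 rad) or (distance of petri_dishes from where it was at the start of the episode above 0.03 m or angle between petri_dishes's own z axis and vertical above 0.5 rad) or (distance of small_beaker from where it was at the start of the episode above 0.03 m or angle between small_beaker's own z axis and vertical above 0.5 rad)).
It also fails if it takes over 72 s, if anything falls off the work surface, if the arm or the gripper's body presses on something with over 40 N, if the wrist force passes 120 N, or if a joint passes its speed limit or range.

## Working session

There is one attempt and no reset: what is moved stays moved. The work goes in short steps, Python scripts to look and compute and a shell command to move; the robot and the scene stay as the last step left them, time stands still between calls to the robot, and variables do not carry over. Pictures are saved under pics/ and viewed, about 8 in all and at most 12, crops included, and the job is handed in when it is done.

```bash
mkdir -p pics; ls; python3 - <<'E'
from workcell import env
import cv2,numpy as np
for n in("scene","top"):
    im=env.grab_frame(n); cv2.imwrite(f"pics/{n}0.png",im[:,:,::-1])
    c=env.get_calibration(n); R=np.array(c["R"]);t=np.array(c["t"]);print(n,c["fx"],c["cx"],c["cy"],(-R.T@t).round(1),R.round(3).tolist())
print(env.state())
E
```

```text
pics
scene 392.9067077855214 315.72949327637485 202.4826468544093 [1110.1  656.6  949.9] [[-0.764, 0.645, -0.005], [0.456, 0.535, -0.711], [-0.456, -0.545, -0.703]]
top 414.1224962097157 316.42715931378274 196.58889592266038 [ 453.7  -22.  1145.5] [[-0.021, -0.999, -0.038], [-0.993, 0.025, -0.116], [0.117, 0.035, -0.993]]
{'time_s': 0.1, 'qpos': array([-7.49434722e+01,  1.83470735e+01,  8.96987409e+01, -9.03614778e-04,
        7.20442345e+01, -1.14684702e+00]), 'qvel': array([ 0.08062746, -0.09536895, -0.15378613,  0.05162189,  0.00584721,
        0.05495949]), 'effort': array([ 4.36373284e-04, -4.13333666e+01, -2.32509416e+01,  7.29403622e-02,
        4.21998894e-02, -6.89039234e-05]), 'ee_pos': array([ 160.32261158, -551.72932285,  213.21800034]), 'ee_rot': array([-1.79909952e+02, -9.43328915e-04,  1.62036533e+01]), 'force': array([-0.0370666 ,  0.42086992,  0.1037103 ]), 'torque': array([ 0.01883878, -0.00110752, -0.00565457]), 'gripper_width': 91.50291953019736}
```

View pics/scene0.png

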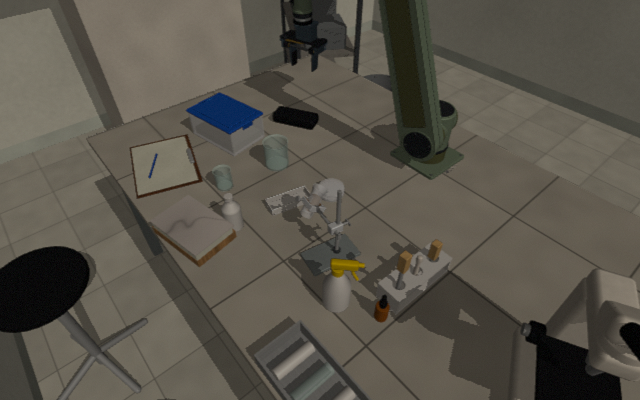

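View pics/top0.png

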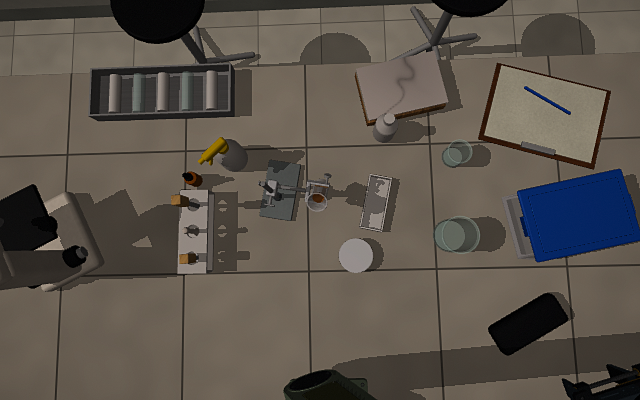

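The top view shows the rack at left, with the long tamper's handle near (178,200) and the short one near (187,258). The tube's upper mouth is near (316,202), the dish at (376,203) and the beaker at (457,234). The spray bottle is at (225,152), the dropper bottle at (192,180) and the petri dishes at (357,255). I'll zoom in on both views.

```bash
python3 - <<'E'
import cv2,numpy as np
a=cv2.imread("pics/top0.png")[140:280,165:405]; b=cv2.imread("pics/scene0.png")[170:310,255:455]
f=lambda i,s:np.clip(cv2.resize(i,None,fx=s,fy=s,interpolation=cv2.INTER_CUBIC).astype(float)*1.8,0,255).astype(np.uint8)
cv2.imwrite("pics/topz.png",f(a,3.3)); cv2.imwrite("pics/scenez.png",f(b,4))
E
```

```text
(no output)
```

View pics/topz.png

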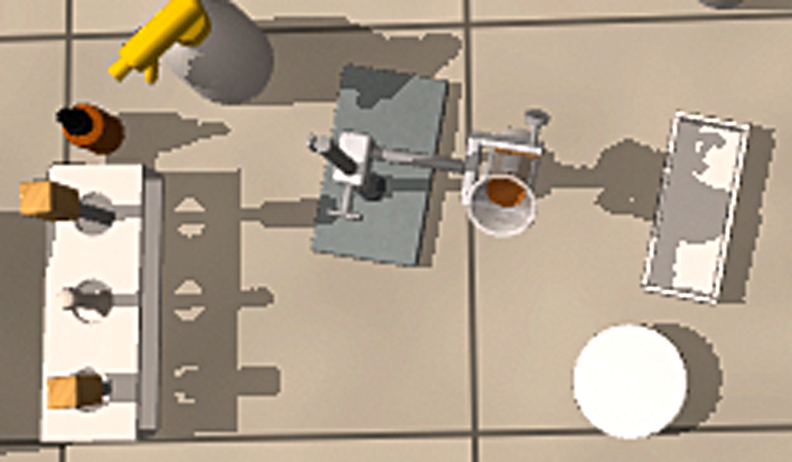

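View pics/scenez.png

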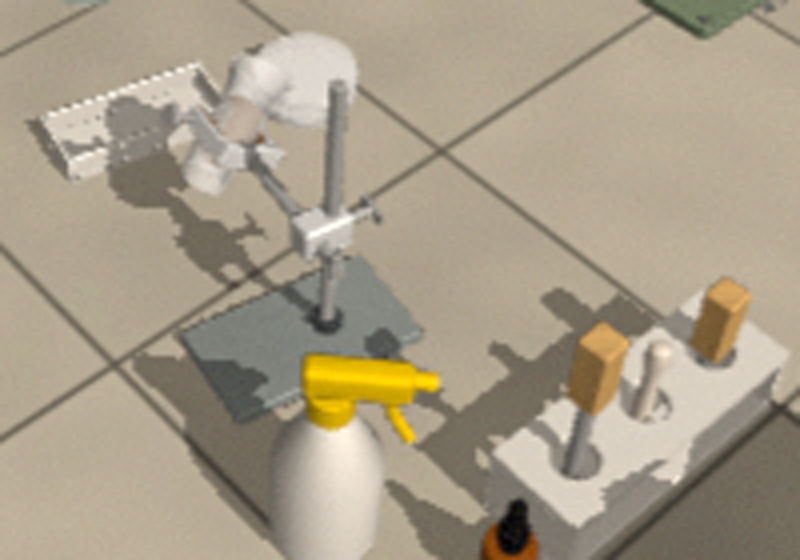

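```bash
cat > h.py <<'E'
from workcell import env
import numpy as np
C={n:{k:np.array(v) for k,v in env.get_calibration(n).items()} for n in("scene","top")}
def ray(n,u,v):
    c=C[n]; d=c["R"].T@np.array([(u-c["cx"])/c["fx"],(v-c["cy"])/c["fy"],1]); return -c["R"].T@c["t"],d/np.linalg.norm(d)
def pl(n,u,v,z):
    o,d=ray(n,u,v); return o+d*(z-o[2])/d[2]
def proj(n,X):
    c=C[n]; p=c["R"]@np.asarray(X,float)+c["t"]; return np.array([c["fx"]*p[0]/p[2]+c["cx"],c["fy"]*p[1]/p[2]+c["cy"]])
def tri(u1,u2):
    A=np.zeros((3,3));b=np.zeros(3);L=[ray("scene",*u1),ray("top",*u2)]
    for o,d in L: P=np.eye(3)-np.outer(d,d);A+=P;b+=P@o
    x=np.linalg.solve(A,b); return x,[np.linalg.norm(np.cross(x-o,d)).round(1) for o,d in L]
T=lambda u,v:((u)/3.3+165-.35,v/3.3+140-.35)
S=lambda u,v:((u)/4+255-.37,v/4+170-.37)
E
python3 - <<'E'
from h import *
np.set_printoptions(precision=1,suppress=True)
def quad(pts,z,n="top",f=T):
    P=np.array([pl(n,*f(*p),z)[:2] for p in pts]);print("  corners",P.tolist() and P.round(1).tolist());return P
for nm,pts,z,n,f in [("plate",[(340,65),(447,82),(420,265),(313,248)],14,"top",T),("plateS",[(180,332),(358,258),(424,330),(240,422)],14,"scene",S),("dish",[(678,110),(750,125),(717,303),(642,290)],26,"top",T),("dishS",[(38,118),(197,63),(232,108),(75,180)],26,"scene",S)
 ,("rack",[(50,165),(142,165),(137,440),(42,440)],64,"top",T),("hand",[(20,183),(49,183),(51,217),(22,217)],190,"top",T),("handS",[(576,345),(602,325),(629,342),(600,363)],190,"scene",S),("short",[(49,375),(75,375),(76,407),(50,407)],126,"top",T)]:
    P=quad(pts,z,n,f); e=[np.degrees(np.arctan2(*(P[(i+1)%4]-P[i])[::-1])).round(1) for i in range(4)]
    print(nm,P.mean(0),e,[np.linalg.norm(P[(i+1)%4]-P[i]).round(0) for i in range(4)])
print("mouth top",pl("top",*T(502,205),169.8)); print("low mouth S",pl("scene",*S(207,178),85))
print("post top",pl("top",*T(314,143),260),pl("scene",*S(338,85),260))
print("beaker rim top",pl("top",457-4,235,105)); print("hand tri",tri(S(601,343),T(35,200)))
for nm,u,v,z in[("dropper",71,118,104),("spray hd",165,40,180),("petri",630,380,32)]: print(nm,pl("top",*T(u,v),z))
print("wash",pl("top",387,117,135),"small",pl("top",460,150,75))
E
```

```text
corners [[694.8, 152.3], [677.6, 61.8], [523.9, 86.7], [540.1, 176.1]]
plate [609.1 119.2] [np.float64(-100.7), np.float64(170.8), np.float64(79.7), np.float64(-8.7)] [np.float64(92.0), np.float64(156.0), np.float64(91.0), np.float64(157.0)]
  corners [[677.7, 62.8], [526.1, 96.0], [537.1, 180.0], [695.5, 153.8]]
plateS [609.1 123.2] [np.float64(167.6), np.float64(82.6), np.float64(-9.4), np.float64(-101.1)] [np.float64(155.0), np.float64(85.0), np.float64(161.0), np.float64(93.0)]
  corners [[646.4, -130.0], [632.2, -188.7], [486.7, -155.9], [498.6, -95.5]]
dish [ 566.  -142.5] [np.float64(-103.6), np.float64(167.3), np.float64(78.9), np.float64(-13.1)] [np.float64(60.0), np.float64(149.0), np.float64(62.0), np.float64(152.0)]
  corners [[632.7, -185.5], [487.2, -152.0], [500.3, -88.5], [651.3, -106.5]]
dishS [ 567.9 -133.1] [np.float64(167.0), np.float64(78.3), np.float64(-6.8), np.float64(-103.2)] [np.float64(149.0), np.float64(65.0), np.float64(152.0), np.float64(81.0)]
  corners [[608.6, 381.0], [606.6, 305.8], [387.9, 307.6], [389.3, 383.5]]
rack [498.1 344.5] [np.float64(-91.5
[... 525 characters left out ...]
 np.float64(-87.8)] [np.float64(24.0), np.float64(19.0), np.float64(25.0), np.float64(18.0)]
  corners [[440.9, 355.8], [440.5, 336.1], [416.8, 334.9], [417.2, 354.6]]
short [428.9 345.4] [np.float64(-91.1), np.float64(-177.3), np.float64(88.9), np.float64(2.9)] [np.float64(20.0), np.float64(24.0), np.float64(20.0), np.float64(24.0)]
mouth top [556.   12.1 169.8]
low mouth S [603.    5.7  85. ]
post top [590.6 132.  260. ] [589.2 128.1 260. ]
beaker rim top [ 471.8 -321.   105. ]
hand tri (array([566.8, 345.1, 186.1]), [np.float64(1.1), np.float64(1.1)])
dropper [639.5 350.1 104. ]
spray hd [681.6 254.6 180. ]
petri [426.3 -83.2  32. ]
wash [ 768.1 -166.6  135. ] small [ 692.2 -360.5   75. ]
```

Stand yaw is about -9.3°, with the lower mouth at about (609.5, 4). The dish is at (566,-142) with yaw about -12.7°. The long tamper is at about (567,345). I'll move above the dish's +x end.

```bash
python3 -m jog '[{"dx":0.0227,"dy":0.020,"wz":-0.0252,"grip":-1},{"dx":0.0227,"dy":0.020,"wz":-0.0252},{"dx":0.0227,"dy":0.020,"wz":-0.0252},{"dx":0.0227,"dy":0.020,"wz":-0.0252},{"dx":0.0227,"dy":0.020,"wz":-0.0252},{"dx":0.0227,"dy":0.020,"wz":-0.0252},{"dx":0.0227,"dy":0.020,"wz":-0.0252},{"dx":0.0227,"dy":0.020,"wz":-0.0252},{"dx":0.0227,"dy":0.020,"wz":-0.0252},{"dx":0.0227,"dy":0.020,"wz":-0.0252}]' 30
python3 -m jog '[{"dx":0.0227,"dy":0.020,"wz":-0.0252},{"dx":0.0227,"dy":0.020,"wz":-0.0252},{"dx":0.0227,"dy":0.020,"wz":-0.0252},{"dx":0.0227,"dy":0.020,"wz":-0.0252},{"dx":0.0227,"dy":0.020,"wz":-0.0252},{"dx":0.0227,"dy":0.020,"wz":-0.0252},{"dx":0.0227,"dy":0.020,"wz":-0.0252},{"dx":0.0227,"dy":0.020,"wz":-0.0252},{"dx":0.0227,"dy":0.020,"wz":-0.0252},{"dx":0.0227,"dy":0.020,"wz":-0.0252}]'
```

```text
invalid input
invalid input
```

```bash
python3 -m jog '[{"dx":0.0227,"dy":0.020,"dz":0,"wx":0,"wy":0,"wz":-0.0252,"grip":-1},{"dx":0.0227,"dy":0.020,"dz":0,"wx":0,"wy":0,"wz":-0.0252,"grip":-1},{"dx":0.0227,"dy":0.020,"dz":0,"wx":0,"wy":0,"wz":-0.0252,"grip":-1},{"dx":0.0227,"dy":0.020,"dz":0,"wx":0,"wy":0,"wz":-0.0252,"grip":-1},{"dx":0.0227,"dy":0.020,"dz":0,"wx":0,"wy":0,"wz":-0.0252,"grip":-1},{"dx":0.0227,"dy":0.020,"dz":0,"wx":0,"wy":0,"wz":-0.0252,"grip":-1},{"dx":0.0227,"dy":0.020,"dz":0,"wx":0,"wy":0,"wz":-0.0252,"grip":-1},{"dx":0.0227,"dy":0.020,"dz":0,"wx":0,"wy":0,"wz":-0.0252,"grip":-1},{"dx":0.0227,"dy":0.020,"dz":0,"wx":0,"wy":0,"wz":-0.0252,"grip":-1},{"dx":0.0227,"dy":0.020,"dz":0,"wx":0,"wy":0,"wz":-0.0252,"grip":-1}]' 30
```

```text
time_s: 1.1
ee_pos: [388.1, -351.1, 213.6]
ee_rot: [-180.0, 0.0, 1.7]
force: [0.2, -0.0, -0.7]
gripper_width: 91.6
```

```bash
python3 -m jog '[{"dx":0.0227,"dy":0.020,"wz":-0.0252,"grip":-1},{"dx":0.0227,"dy":0.020,"wz":-0.0252,"grip":-1},{"dx":0.0227,"dy":0.020,"wz":-0.0252,"grip":-1},{"dx":0.0227,"dy":0.020,"wz":-0.0252,"grip":-1},{"dx":0.0227,"dy":0.020,"wz":-0.0252,"grip":-1},{"dx":0.0227,"dy":0.020,"wz":-0.0252,"grip":-1},{"dx":0.0227,"dy":0.020,"wz":-0.0252,"grip":-1},{"dx":0.0227,"dy":0.020,"wz":-0.0252,"grip":-1},{"dx":0.0227,"dy":0.020,"wz":-0.0252,"grip":-1},{"dx":0.0227,"dy":0.020,"wz":-0.0252,"grip":-1}]'
```

```text
invalid input
```

```bash
python3 -m jog '[{"dx":0.0324,"dy":0.0286,"dz":0,"wx":0,"wy":0,"wz":-0.036,"grip":-1},{"dx":0.0324,"dy":0.0286,"dz":0,"wx":0,"wy":0,"wz":-0.036,"grip":-1},{"dx":0.0324,"dy":0.0286,"dz":0,"wx":0,"wy":0,"wz":-0.036,"grip":-1},{"dx":0.0324,"dy":0.0286,"dz":0,"wx":0,"wy":0,"wz":-0.036,"grip":-1},{"dx":0.0324,"dy":0.0286,"dz":0,"wx":0,"wy":0,"wz":-0.036,"grip":-1},{"dx":0.0324,"dy":0.0286,"dz":0,"wx":0,"wy":0,"wz":-0.036,"grip":-1},{"dx":0.0324,"dy":0.0286,"dz":0,"wx":0,"wy":0,"wz":-0.036,"grip":-1},{"dx":0,"dy":0,"dz":-0.04,"wx":0,"wy":0,"wz":0,"grip":-1},{"dx":0,"dy":0,"dz":-0.04,"wx":0,"wy":0,"wz":0,"grip":-1},{"dx":0,"dy":0,"dz":-0.04,"wx":0,"wy":0,"wz":0,"grip":-1}]'
```

```text
time_s: 2.1
ee_pos: [614.2, -151.3, 92.2]
ee_rot: [180.0, 0.0, -12.6]
force: [0.8, -0.4, -0.4]
gripper_width: 91.0
```

```bash
python3 -m jog '[{"dx":0,"dy":0,"dz":-0.03,"wx":0,"wy":0,"wz":0,"grip":-1},{"dx":0,"dy":0,"dz":-0.03,"wx":0,"wy":0,"wz":0,"grip":-1},{"dx":0,"dy":0,"dz":-0.015,"wx":0,"wy":0,"wz":0,"grip":-1},{"dx":0,"dy":0,"dz":-0.011,"wx":0,"wy":0,"wz":0,"grip":-1},{"dx":0,"dy":0,"dz":0,"wx":0,"wy":0,"wz":0,"grip":1},{"dx":0,"dy":0,"dz":0,"wx":0,"wy":0,"wz":0,"grip":1},{"dx":0,"dy":0,"dz":0,"wx":0,"wy":0,"wz":0,"grip":1},{"dx":0,"dy":0,"dz":0,"wx":0,"wy":0,"wz":0,"grip":1},{"dx":0,"dy":0,"dz":0,"wx":0,"wy":0,"wz":0,"grip":1},{"dx":0,"dy":0,"dz":0,"wx":0,"wy":0,"wz":0,"grip":1}]' 30
python3 -m jog '[{"dx":0,"dy":0,"dz":0.004,"wx":0,"wy":0,"wz":0,"grip":1},{"dx":0.017,"dy":0.010,"dz":0,"wx":0,"wy":0,"wz":0,"grip":1},{"dx":0.017,"dy":0.010,"dz":0,"wx":0,"wy":0,"wz":0,"grip":1},{"dx":0.017,"dy":0.010,"dz":0,"wx":0,"wy":0,"wz":0,"grip":1},{"dx":0.017,"dy":0.010,"dz":0,"wx":0,"wy":0,"wz":0,"grip":1}]'
```

```text
time_s: 3.1
ee_pos: [615.0, -152.2, 9.2]
ee_rot: [180.0, -0.1, -12.7]
force: [-0.5, -0.3, 4.4]
gripper_width: 61.9
time_s: 3.6
ee_pos: [682.3, -111.4, 11.4]
ee_rot: [180.0, 0.1, -12.7]
force: [-0.2, -0.3, -1.9]
gripper_width: 62.1
```

```bash
python3 -m jog '[{"dx":0.001,"dy":0.018,"dz":0,"wx":0,"wy":0,"wz":0.015,"grip":1},{"dx":0.001,"dy":0.018,"dz":0,"wx":0,"wy":0,"wz":0.015,"grip":1},{"dx":0.001,"dy":0.018,"dz":0,"wx":0,"wy":0,"wz":0.015,"grip":1},{"dx":0.002,"dy":0.018,"dz":0,"wx":0,"wy":0,"wz":0.015,"grip":1},{"dx":0.001,"dy":0.015,"dz":0,"wx":0,"wy":0,"wz":0,"grip":1},{"dx":0.001,"dy":0.015,"dz":0,"wx":0,"wy":0,"wz":0,"grip":1},{"dx":0,"dy":0,"dz":0,"wx":0,"wy":0,"wz":0,"grip":1}]'
python3 - <<'E'
from workcell import env
import cv2,numpy as np
f=lambda i,s:np.clip(cv2.resize(i,None,fx=s,fy=s,interpolation=cv2.INTER_CUBIC).astype(float)*1.8,0,255).astype(np.uint8)
a=env.grab_frame("top")[140:280,225:405,::-1];b=env.grab_frame("scene")[150:290,235:415,::-1]
cv2.imwrite("pics/d1.png",np.hstack([f(a,2.2),f(b,2.2)]))
E
```

```text
time_s: 4.3
ee_pos: [689.3, -7.6, 12.1]
ee_rot: [-180.0, -0.0, -9.1]
force: [0.0, 0.0, -2.7]
gripper_width: 61.6
```

View pics/d1.png

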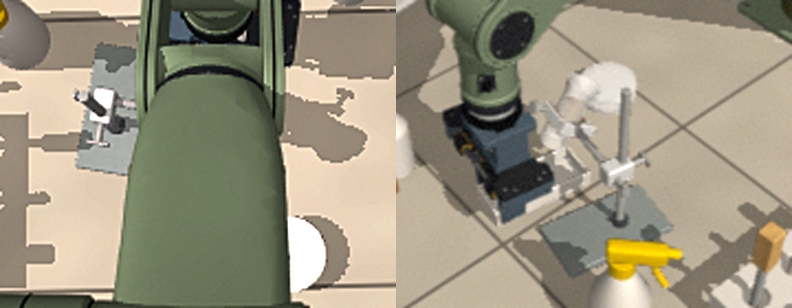

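The dish is held under the tube. Lowering it and releasing.

```bash
python3 -m jog '[{"dx":0,"dy":0,"dz":-0.003,"wx":0,"wy":0,"wz":0,"grip":1},{"dx":0,"dy":0,"dz":-0.002,"wx":0,"wy":0,"wz":0,"grip":1},{"dx":0,"dy":0,"dz":0,"wx":0,"wy":0,"wz":0,"grip":1}]'
python3 -m jog '[{"dx":0,"dy":0,"dz":0,"wx":0,"wy":0,"wz":0,"grip":-1},{"dx":0,"dy":0,"dz":0,"wx":0,"wy":0,"wz":0,"grip":-1},{"dx":0,"dy":0,"dz":0,"wx":0,"wy":0,"wz":0,"grip":-1},{"dx":0,"dy":0,"dz":0.02,"wx":0,"wy":0,"wz":0,"grip":-1},{"dx":0.002,"dy":0,"dz":0.04,"wx":0,"wy":0,"wz":0,"grip":-1},{"dx":0.002,"dy":0,"dz":0.04,"wx":0,"wy":0,"wz":0,"grip":-1},{"dx":0.002,"dy":0,"dz":0.045,"wx":0,"wy":0,"wz":0,"grip":-1},{"dx":0,"dy":0,"dz":0.045,"wx":0,"wy":0,"wz":0,"grip":-1},{"dx":0,"dy":0,"dz":0.045,"wx":0,"wy":0,"wz":0,"grip":-1},{"dx":0,"dy":0,"dz":0.045,"wx":0,"wy":0,"wz":0,"grip":-1}]'
```

```text
time_s: 4.7
ee_pos: [689.6, -10.7, 9.1]
ee_rot: [-180.0, -0.1, -9.3]
force: [-2.7, 1.7, 8.7]
gripper_width: 61.5
time_s: 5.7
ee_pos: [694.9, -10.2, 288.6]
ee_rot: [180.0, 0.0, -9.3]
force: [0.3, 0.2, -0.4]
gripper_width: 91.5
```

```bash
python3 -m jog '[{"dx":-0.0127,"dy":0.0355,"dz":0,"wx":0,"wy":0,"wz":0.0162,"grip":-1},{"dx":-0.0127,"dy":0.0355,"dz":0,"wx":0,"wy":0,"wz":0.0162,"grip":-1},{"dx":-0.0127,"dy":0.0355,"dz":0,"wx":0,"wy":0,"wz":0.0162,"grip":-1},{"dx":-0.0127,"dy":0.0355,"dz":0,"wx":0,"wy":0,"wz":0.0162,"grip":-1},{"dx":-0.0127,"dy":0.0355,"dz":0,"wx":0,"wy":0,"wz":0.0162,"grip":-1},{"dx":-0.0127,"dy":0.0355,"dz":0,"wx":0,"wy":0,"wz":0.0162,"grip":-1},{"dx":-0.0127,"dy":0.0355,"dz":0,"wx":0,"wy":0,"wz":0.0162,"grip":-1},{"dx":-0.0127,"dy":0.0355,"dz":0,"wx":0,"wy":0,"wz":0.0162,"grip":-1},{"dx":-0.0127,"dy":0.0355,"dz":0,"wx":0,"wy":0,"wz":0.0162,"grip":-1},{"dx":-0.0127,"dy":0.0355,"dz":0,"wx":0,"wy":0,"wz":0.0162,"grip":-1}]'
python3 - <<'E'
from workcell import env
import cv2,numpy as np
f=lambda i,s:np.clip(cv2.resize(i,None,fx=s,fy=s,interpolation=cv2.INTER_CUBIC).astype(float)*1.8,0,255).astype(np.uint8)
a=env.grab_frame("top")[150:270,240:370,::-1];b=env.grab_frame("scene")[170:290,260:390,::-1]
cv2.imwrite("pics/d2.png",np.hstack([f(a,3),f(b,3)]))
E
```

```text
time_s: 6.7
ee_pos: [567.6, 346.2, 286.6]
ee_rot: [180.0, 0.0, 0.1]
force: [1.0, 0.8, -0.2]
gripper_width: 91.2
```

View pics/d2.png

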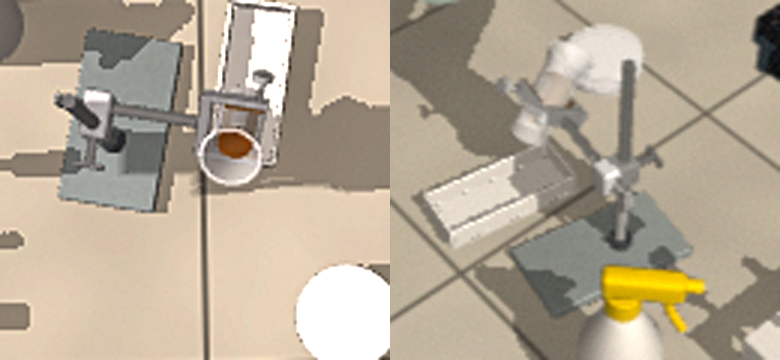

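```bash
python3 - <<'E'
from h import *
np.set_printoptions(precision=1,suppress=True)
t=lambda u,v:(240+u/3-.33,150+v/3-.33); s=lambda u,v:(260+(u-390)/3-.33,170+v/3-.33)
P=np.array([pl("top",*t(*p),26) for p in[(228,2),(297,8),(272,165)]]);print(P,(P[0]+P[2])/2)
P=np.array([pl("scene",*s(*p),26) for p in[(420,190),(545,140),(578,180),(452,235)]]);print(P,P.mean(0))
print(pl("top",*t(231,157),169.8),pl("scene",*s(530,129),85))
O=np.array([609.5,4,85]);u=np.array([-.523,.0856,.848])
for p in(O,O+100*u):print(proj("top",p),proj("scene",p))
print("meas",t(231,157),s(530,129))
E
```

```text
[[713.8  17.2  26. ]
 [706.3 -46.   26. ]
 [562.2 -19.5  26. ]] [638.   -1.1  26. ]
[[706.2 -50.   26. ]
 [562.4 -20.7  26. ]
 [572.8  45.6  26. ]
 [716.4  19.2  26. ]] [639.5  -1.4  26. ]
[555.4  12.4 169.8] [599.2   0.9  85. ]
[320.7 184.5] [304.4 214.8]
[316.6 201.3] [319.3 188.1]
meas (316.67, 202.00333333333333) (306.3366666666667, 212.67)
```

```bash
python3 -m jog '[{"dx":0,"dy":-0.001,"dz":-0.04,"wx":0,"wy":0,"wz":0,"grip":-1},{"dx":0,"dy":0,"dz":-0.04,"wx":0,"wy":0,"wz":0,"grip":-1},{"dx":0,"dy":0,"dz":-0.035,"wx":0,"wy":0,"wz":0,"grip":-1},{"dx":0,"dy":0,"dz":-0.03,"wx":0,"wy":0,"wz":0,"grip":-1},{"dx":0,"dy":0,"dz":0,"wx":0,"wy":0,"wz":0,"grip":-1}]'
```

```text
time_s: 7.3
ee_pos: [565.9, 341.4, 136.8]
ee_rot: [179.7, 0.5, -0.0]
force: [-0.4, 0.1, 0.3]
gripper_width: 91.1
```

```bash
python3 -m jog '[{"dx":0.001,"dy":0.002,"dz":0,"wx":0,"wy":0,"wz":0,"grip":-1},{"dx":0,"dy":0,"dz":0,"wx":0,"wy":0,"wz":0,"grip":-1}]'; python3 -m jog '[{"dx":0,"dy":0,"dz":0,"wx":0,"wy":0,"wz":0,"grip":1},{"dx":0,"dy":0,"dz":0,"wx":0,"wy":0,"wz":0,"grip":1},{"dx":0,"dy":0,"dz":0,"wx":0,"wy":0,"wz":0,"grip":1},{"dx":0,"dy":0,"dz":0,"wx":0,"wy":0,"wz":0,"grip":1},{"dx":0,"dy":0,"dz":0,"wx":0,"wy":0,"wz":0,"grip":1},{"dx":0,"dy":0,"dz":0,"wx":0,"wy":0,"wz":0,"grip":1}]' 55
```

```text
time_s: 7.5
ee_pos: [570.9, 346.6, 144.3]
ee_rot: [-179.9, -0.2, 0.0]
force: [0.4, 0.3, 0.6]
gripper_width: 91.1
time_s: 8.1
ee_pos: [569.2, 346.0, 142.0]
ee_rot: [180.0, 0.0, 0.0]
force: [-0.2, 0.2, -0.0]
gripper_width: 45.9
```

```bash
python3 -m jog '[{"dx":0,"dy":0,"dz":0,"wx":0,"wy":0,"wz":0,"grip":1},{"dx":0,"dy":0,"dz":0,"wx":0,"wy":0,"wz":0,"grip":1},{"dx":0,"dy":0,"dz":0,"wx":0,"wy":0,"wz":0,"grip":1},{"dx":0,"dy":0,"dz":0,"wx":0,"wy":0,"wz":0,"grip":1},{"dx":0,"dy":0,"dz":0,"wx":0,"wy":0,"wz":0,"grip":1}]'
python3 -m jog '[{"dx":0,"dy":0,"dz":0.02,"wx":0,"wy":0,"wz":0,"grip":1},{"dx":0,"dy":0,"dz":0.025,"wx":0,"wy":0,"wz":0,"grip":1},{"dx":0,"dy":0,"dz":0.025,"wx":0,"wy":0,"wz":0,"grip":1},{"dx":0,"dy":0,"dz":0.02,"wx":0,"wy":0,"wz":0,"grip":1},{"dx":0,"dy":0,"dz":0,"wx":0,"wy":0,"wz":0,"grip":1}]'
```

```text
time_s: 8.6
ee_pos: [569.2, 346.0, 141.9]
ee_rot: [180.0, 0.0, 0.0]
force: [0.6, -0.2, -1.1]
gripper_width: 24.0
time_s: 9.1
ee_pos: [570.6, 346.8, 235.2]
ee_rot: [-179.8, -0.3, 0.0]
force: [-0.0, 1.1, -0.7]
gripper_width: 23.9
```

```bash
python3 -m jog '[{"dx":-0.010,"dy":-0.0319,"dz":0.008,"wx":0,"wy":0,"wz":-0.0162,"grip":1},{"dx":-0.010,"dy":-0.0319,"dz":0.008,"wx":0,"wy":0,"wz":-0.0162,"grip":1},{"dx":-0.010,"dy":-0.0319,"dz":0.008,"wx":0,"wy":0,"wz":-0.0162,"grip":1},{"dx":-0.010,"dy":-0.0319,"dz":0.008,"wx":0,"wy":0,"wz":-0.0162,"grip":1},{"dx":-0.010,"dy":-0.0319,"dz":0.008,"wx":0,"wy":0,"wz":-0.0162,"grip":1},{"dx":-0.010,"dy":-0.0319,"dz":0.008,"wx":0,"wy":0,"wz":-0.0162,"grip":1},{"dx":-0.010,"dy":-0.0319,"dz":0.008,"wx":0,"wy":0,"wz":-0.0162,"grip":1},{"dx":-0.010,"dy":-0.0319,"dz":0.008,"wx":0,"wy":0,"wz":-0.0162,"grip":1},{"dx":-0.010,"dy":-0.0319,"dz":0.008,"wx":0,"wy":0,"wz":-0.0162,"grip":1},{"dx":-0.010,"dy":-0.0319,"dz":0.008,"wx":0,"wy":0,"wz":-0.0162,"grip":1}]'
python3 -m jog '[{"dx":0,"dy":0,"dz":0,"wx":-0.0150,"wy":-0.0919,"wz":0,"grip":1},{"dx":0,"dy":0,"dz":0,"wx":-0.0150,"wy":-0.0919,"wz":0,"grip":1},{"dx":0,"dy":0,"dz":0,"wx":-0.0150,"wy":-0.0919,"wz":0,"grip":1},{"dx":0,"dy":0,"dz":0,"wx":-0.0150,"wy":-0.0919,"wz":0,"grip":1},{"dx":0,"dy":0,"dz":0,"wx":-0.0150,"wy":-0.0919,"wz":0,"grip":1},{"dx":0,"dy":0,"dz":0,"wx":-0.0153,"wy":-0.0919,"wz":0,"grip":1},{"dx":0,"dy":0,"dz":0,"wx":0,"wy":0,"wz":0,"grip":1},{"dx":0,"dy":0,"dz":0,"wx":0,"wy":0,"wz":0,"grip":1}]'
cat > chk.py <<'E'
from h import *
import cv2,sys
from scipy.spatial.transform import Rotation as Ro
np.set_printoptions(precision=1,suppress=True)
st=env.state();R=Ro.from_euler("xyz",st["ee_rot"],degrees=True).as_matrix()
u=np.array([-np.sin(np.radians(32))*np.cos(np.radians(9.3)),np.sin(np.radians(32))*np.sin(np.radians(9.3)),np.cos(np.radians(32))])
y=np.array([.1616,.9869,0]);B=np.c_[np.cross(y,u),y,u];O=np.array([609,4,85.])
foot=st["ee_pos"]+134*R[:,2]
print("t",st["time_s"],"tcp",st["ee_pos"],"foot in tube",B.T@(foot-O),"toolz err",B.T@-R[:,2],"F tube",B.T@st["force"],"w",st["gripper_width"])
E
python3 chk.py; python3 - <<'E'
from workcell import env
import cv2,numpy as np
f=lambda i,s:np.clip(cv2.resize(i,None,fx=s,fy=s,interpolation=cv2.INTER_CUBIC).astype(float)*1.8,0,255).astype(np.uint8)
a=env.grab_frame("top");b=env.grab_frame("scene")
cv2.imwrite("pics/t1.png",a[:,:,::-1]);cv2.imwrite("pics/s1.png",b[:,:,::-1])
cv2.imwrite("pics/p1.png",np.hstack([f(a[150:250,260:360,::-1],4),f(b[140:240,270:370,::-1],4)]))
E
```

```text
time_s: 10.1
ee_pos: [468.1, 25.8, 310.8]
ee_rot: [180.0, 0.1, -9.3]
force: [0.8, -1.1, -1.4]
gripper_width: 23.7
time_s: 10.9
ee_pos: [468.7, 27.2, 311.2]
ee_rot: [179.9, -31.9, -9.2]
force: [0.4, 0.5, -0.5]
gripper_width: 23.8
t 10.9 tcp [468.7  27.2 311.2] foot in tube [ -1.    0.2 133.2] toolz err [0. 0. 1.] F tube [ 0.   0.6 -0.6] w 23.81735104123418
```

View pics/p1.png

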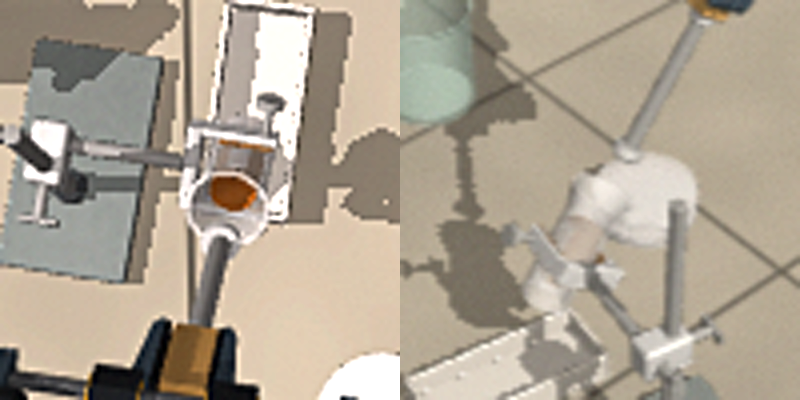

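Both views show the tamper shaft in line with the bore: the top view at (220,240) towards the mouth at (228,208), and the scene view from (628,150) along the tube. Inserting now.

```bash
python3 -m jog '[{"dx":0.0047,"dy":-0.0008,"dz":-0.0076,"wx":0,"wy":0,"wz":0,"grip":1},{"dx":0.0047,"dy":-0.0008,"dz":-0.0076,"wx":0,"wy":0,"wz":0,"grip":1},{"dx":0.0047,"dy":-0.0008,"dz":-0.0076,"wx":0,"wy":0,"wz":0,"grip":1},{"dx":0.0047,"dy":-0.0008,"dz":-0.0076,"wx":0,"wy":0,"wz":0,"grip":1},{"dx":0,"dy":0,"dz":0,"wx":0,"wy":0,"wz":0,"grip":1}]'; python3 chk.py
python3 -m jog '[{"dx":0.0037,"dy":-0.0006,"dz":-0.0059,"wx":0,"wy":0,"wz":0,"grip":1},{"dx":0.0037,"dy":-0.0006,"dz":-0.0059,"wx":0,"wy":0,"wz":0,"grip":1},{"dx":0.0037,"dy":-0.0006,"dz":-0.0059,"wx":0,"wy":0,"wz":0,"grip":1},{"dx":0,"dy":0,"dz":0,"wx":0,"wy":0,"wz":0,"grip":1}]'; python3 chk.py
```

```text
time_s: 11.5
ee_pos: [487.9, 23.5, 279.5]
ee_rot: [179.9, -31.8, -9.2]
force: [-0.6, 0.1, -1.2]
gripper_width: 23.7
t 11.5 tcp [487.9  23.5 279.5] foot in tube [-1.4 -0.5 96. ] toolz err [0. 0. 1.] F tube [-1.2  0.  -0.7] w 23.719166607251832
time_s: 11.9
ee_pos: [499.0, 21.9, 262.7]
ee_rot: [179.9, -31.9, -9.2]
force: [-0.4, -0.5, -0.4]
gripper_width: 24.0
t 11.9 tcp [499.   21.9 262.7] foot in tube [-0.6 -0.2 75.7] toolz err [0. 0. 1.] F tube [-0.5 -0.5 -0.2] w 23.97390043526624
```

```bash
python3 -m jog '[{"dx":0.0021,"dy":-0.0003,"dz":-0.0034,"wx":0,"wy":0,"wz":0,"grip":1},{"dx":0.0021,"dy":-0.0003,"dz":-0.0034,"wx":0,"wy":0,"wz":0,"grip":1},{"dx":0.0021,"dy":-0.0003,"dz":-0.0034,"wx":0,"wy":0,"wz":0,"grip":1},{"dx":0.0021,"dy":-0.0004,"dz":-0.0034,"wx":0,"wy":0,"wz":0,"grip":1},{"dx":0.0021,"dy":-0.0004,"dz":-0.0034,"wx":0,"wy":0,"wz":0,"grip":1}]'; python3 chk.py
python3 -m jog '[{"dx":0.0021,"dy":-0.0003,"dz":-0.0034,"wx":0,"wy":0,"wz":0,"grip":1},{"dx":0.0021,"dy":-0.0003,"dz":-0.0034,"wx":0,"wy":0,"wz":0,"grip":1},{"dx":0.0021,"dy":-0.0003,"dz":-0.0034,"wx":0,"wy":0,"wz":0,"grip":1},{"dx":0.0021,"dy":-0.0004,"dz":-0.0034,"wx":0,"wy":0,"wz":0,"grip":1},{"dx":0.0021,"dy":-0.0004,"dz":-0.0034,"wx":0,"wy":0,"wz":0,"grip":1}]'; python3 chk.py
```

```text
time_s: 12.4
ee_pos: [509.9, 20.3, 247.1]
ee_rot: [180.0, -32.1, -9.2]
force: [-2.8, 0.1, 3.3]
gripper_width: 24.0
t 12.4 tcp [509.9  20.3 247.1] foot in tube [ 0.9  0.1 56.7] toolz err [-0. -0.  1.] F tube [-0.6 -0.3  4.3] w 23.980818376038343
time_s: 12.9
ee_pos: [520.5, 18.5, 229.8]
ee_rot: [179.9, -32.0, -9.2]
force: [-4.3, -0.5, 3.8]
gripper_width: 23.9
t 12.9 tcp [520.5  18.5 229.8] foot in tube [ 0.8  0.  36.3] toolz err [-0.  0.  1.] F tube [-1.5 -1.2  5.4] w 23.898556480676703
```

```bash
python3 -m jog '[{"dx":0.0021,"dy":-0.0003,"dz":-0.0034,"wx":0,"wy":0,"wz":0,"grip":1},{"dx":0.0021,"dy":-0.0003,"dz":-0.0034,"wx":0,"wy":0,"wz":0,"grip":1},{"dx":0.0021,"dy":-0.0003,"dz":-0.0034,"wx":0,"wy":0,"wz":0,"grip":1},{"dx":0.0021,"dy":-0.0004,"dz":-0.0034,"wx":0,"wy":0,"wz":0,"grip":1}]'; python3 chk.py
python3 -m jog '[{"dx":0.0013,"dy":-0.0002,"dz":-0.0021,"wx":0,"wy":0,"wz":0,"grip":1},{"dx":0.0013,"dy":-0.0002,"dz":-0.0021,"wx":0,"wy":0,"wz":0,"grip":1},{"dx":0.0013,"dy":-0.0002,"dz":-0.0021,"wx":0,"wy":0,"wz":0,"grip":1},{"dx":0.0013,"dy":-0.0002,"dz":-0.0021,"wx":0,"wy":0,"wz":0,"grip":1},{"dx":0.0013,"dy":-0.0002,"dz":-0.0021,"wx":0,"wy":0,"wz":0,"grip":1},{"dx":0.0013,"dy":-0.0002,"dz":-0.0021,"wx":0,"wy":0,"wz":0,"grip":1},{"dx":0.0013,"dy":-0.0002,"dz":-0.0021,"wx":0,"wy":0,"wz":0,"grip":1},{"dx":0.0013,"dy":-0.0002,"dz":-0.0021,"wx":0,"wy":0,"wz":0,"grip":1}]'; python3 chk.py
```

```text
time_s: 13.3
ee_pos: [528.9, 17.1, 216.2]
ee_rot: [179.9, -32.0, -9.2]
force: [-2.5, -1.5, 5.0]
gripper_width: 23.7
t 13.3 tcp [528.9  17.1 216.2] foot in tube [ 0.7 -0.  20.3] toolz err [-0.  0.  1.] F tube [ 0.8 -1.9  5.5] w 23.737035911681847
time_s: 14.1
ee_pos: [539.0, 15.8, 199.1]
ee_rot: [180.0, -32.0, -9.2]
force: [0.4, 0.5, -0.8]
gripper_width: 23.8
t 14.1 tcp [539.   15.8 199.1] foot in tube [0.3 0.3 0.4] toolz err [0. 0. 1.] F tube [-0.2  0.5 -0.9] w 23.80990810274005
```

```bash
python3 -m jog '[{"dx":0.0021,"dy":-0.0003,"dz":-0.0034,"wx":0,"wy":0,"wz":0,"grip":1},{"dx":0.0021,"dy":-0.0003,"dz":-0.0034,"wx":0,"wy":0,"wz":0,"grip":1},{"dx":0,"dy":0,"dz":0,"wx":0,"wy":0,"wz":0,"grip":1},{"dx":0,"dy":0,"dz":0,"wx":0,"wy":0,"wz":0,"grip":1}]'; python3 chk.py; python3 - <<'E'
from workcell import env
import cv2,numpy as np
f=lambda i,s:np.clip(cv2.resize(i,None,fx=s,fy=s,interpolation=cv2.INTER_CUBIC).astype(float)*1.8,0,255).astype(np.uint8)
a=env.grab_frame("top");b=env.grab_frame("scene")
cv2.imwrite("pics/p2.png",np.hstack([f(a[140:240,260:360,::-1],4),f(b[160:260,250:350,::-1],4)]))
E
```

```text
time_s: 14.5
ee_pos: [543.2, 15.1, 192.5]
ee_rot: [179.9, -32.0, -9.2]
force: [-0.2, 0.1, -1.5]
gripper_width: 24.2
t 14.5 tcp [543.2  15.1 192.5] foot in tube [ 0.4  0.3 -7.4] toolz err [0. 0. 1.] F tube [-1.   0.1 -1.1] w 24.174882878656504
```

View pics/p2.png

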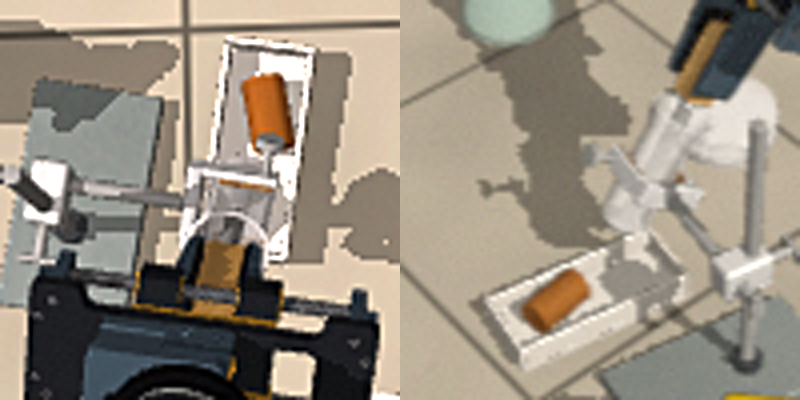

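The plug lies in the dish. Retracting the tamper along the bore, then measuring the beaker.

```bash
python3 -m jog '[{"dx":-0.0079,"dy":0.0013,"dz":0.0127,"wx":0,"wy":0,"wz":0,"grip":1},{"dx":-0.0105,"dy":0.0017,"dz":0.0170,"wx":0,"wy":0,"wz":0,"grip":1},{"dx":-0.0105,"dy":0.0017,"dz":0.0170,"wx":0,"wy":0,"wz":0,"grip":1},{"dx":-0.0105,"dy":0.0017,"dz":0.0170,"wx":0,"wy":0,"wz":0,"grip":1},{"dx":-0.0105,"dy":0.0017,"dz":0.0170,"wx":0,"wy":0,"wz":0,"grip":1},{"dx":-0.0105,"dy":0.0017,"dz":0.0170,"wx":0,"wy":0,"wz":0,"grip":1},{"dx":-0.0105,"dy":0.0017,"dz":0.0170,"wx":0,"wy":0,"wz":0,"grip":1},{"dx":-0.0105,"dy":0.0017,"dz":0.0170,"wx":0,"wy":0,"wz":0,"grip":1},{"dx":0,"dy":0,"dz":0,"wx":0,"wy":0,"wz":0,"grip":1}]'; python3 chk.py; python3 - <<'E'
from workcell import env
import cv2,numpy as np
f=lambda i,s:np.clip(cv2.resize(i,None,fx=s,fy=s,interpolation=cv2.INTER_CUBIC).astype(float)*1.8,0,255).astype(np.uint8)
a=env.grab_frame("top");b=env.grab_frame("scene")
cv2.imwrite("pics/p3.png",np.hstack([f(a[200:270,420:490,::-1],5),f(b[120:190,240:310,::-1],5)]))
E
```

```text
time_s: 15.5
ee_pos: [462.2, 28.7, 327.6]
ee_rot: [-179.9, -32.4, -9.3]
force: [0.6, 0.3, -0.5]
gripper_width: 23.9
t 15.5 tcp [462.2  28.7 327.6] foot in tube [  3.1   0.9 150.6] toolz err [-0. -0.  1.] F tube [ 0.1  0.4 -0.7] w 23.872547253805443
```

View pics/p3.png

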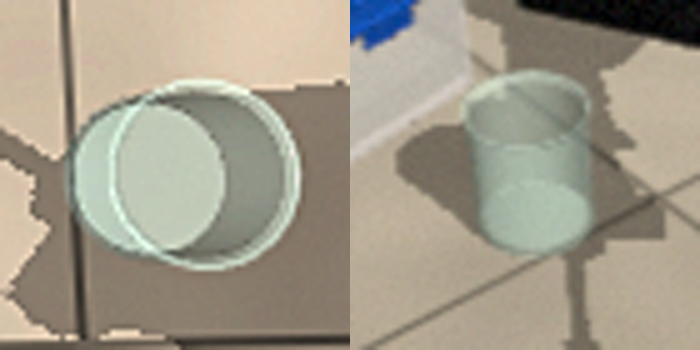

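```bash
python3 - <<'E'
from h import *
np.set_printoptions(precision=1,suppress=True)
print(pl("top",460.7,234.7,105),pl("top",449.3,235.1,3),pl("scene",275.1,141.7,105),pl("scene",276.7,163.1,3))
E
```

```text
[ 472.2 -339.8  105. ] [ 473.5 -340.3    3. ] [ 471.5 -334.1  105. ] [ 470.9 -338.     3. ]
```

```bash
python3 -m jog '[{"dx":0.001,"dy":-0.0367,"dz":0,"wx":0.0150,"wy":0.0919,"wz":0,"grip":1},{"dx":0.001,"dy":-0.0367,"dz":0,"wx":0.0150,"wy":0.0919,"wz":0,"grip":1},{"dx":0.001,"dy":-0.0367,"dz":0,"wx":0.0150,"wy":0.0919,"wz":0,"grip":1},{"dx":0.001,"dy":-0.0367,"dz":0,"wx":0.0150,"wy":0.0919,"wz":0,"grip":1},{"dx":0.001,"dy":-0.0367,"dz":0,"wx":0.0150,"wy":0.0919,"wz":0,"grip":1},{"dx":0.001,"dy":-0.0367,"dz":0,"wx":0.0150,"wy":0.0919,"wz":0,"grip":1},{"dx":0.001,"dy":-0.0367,"dz":0,"wx":0,"wy":0,"wz":0,"grip":1},{"dx":0.001,"dy":-0.0367,"dz":0,"wx":0,"wy":0,"wz":0,"grip":1},{"dx":0.001,"dy":-0.0367,"dz":0,"wx":0,"wy":0,"wz":0,"grip":1},{"dx":0.001,"dy":-0.0367,"dz":0,"wx":0,"wy":0,"wz":0,"grip":1}]'
python3 -m jog '[{"dx":0,"dy":0,"dz":0,"wx":0,"wy":0,"wz":0,"grip":1},{"dx":0,"dy":0,"dz":0,"wx":0,"wy":0,"wz":0,"grip":1}]'
```

```text
time_s: 16.6
ee_pos: [471.8, -340.8, 322.1]
ee_rot: [-180.0, 0.1, -9.3]
force: [0.5, 0.5, -0.4]
gripper_width: 23.2
time_s: 16.8
ee_pos: [471.6, -339.3, 322.2]
ee_rot: [-179.9, 0.2, -9.3]
force: [-0.1, -0.3, -1.6]
gripper_width: 23.7
```

Down 172 mm, then creep the last 12 mm.

```bash
python3 -m jog '[{"dx":0,"dy":0,"dz":-0.035,"wx":0,"wy":0,"wz":0,"grip":1},{"dx":0,"dy":0,"dz":-0.035,"wx":0,"wy":0,"wz":0,"grip":1},{"dx":0,"dy":0,"dz":-0.035,"wx":0,"wy":0,"wz":0,"grip":1},{"dx":0,"dy":0,"dz":-0.035,"wx":0,"wy":0,"wz":0,"grip":1},{"dx":0,"dy":0,"dz":-0.02,"wx":0,"wy":0,"wz":0,"grip":1},{"dx":0,"dy":0,"dz":-0.012,"wx":0,"wy":0,"wz":0,"grip":1},{"dx":0,"dy":0,"dz":0,"wx":0,"wy":0,"wz":0,"grip":1}]'
python3 -m jog '[{"dx":0,"dy":0,"dz":-0.003,"wx":0,"wy":0,"wz":0,"grip":1},{"dx":0,"dy":0,"dz":-0.003,"wx":0,"wy":0,"wz":0,"grip":1},{"dx":0,"dy":0,"dz":-0.002,"wx":0,"wy":0,"wz":0,"grip":1},{"dx":0,"dy":0,"dz":0,"wx":0,"wy":0,"wz":0,"grip":1},{"dx":0,"dy":0,"dz":0,"wx":0,"wy":0,"wz":0,"grip":1}]'
```

```text
time_s: 17.5
ee_pos: [471.2, -337.2, 150.8]
ee_rot: [-179.9, 0.2, -9.2]
force: [-0.3, 0.3, -1.6]
gripper_width: 23.8
time_s: 18.0
ee_pos: [471.9, -338.8, 144.7]
ee_rot: [180.0, -0.0, -9.2]
force: [0.5, -0.1, -0.7]
gripper_width: 23.5
```

```bash
for i in 1 2 3; do python3 -m jog '[{"dx":0,"dy":0,"dz":-0.0015,"wx":0,"wy":0,"wz":0,"grip":1},{"dx":0,"dy":0,"dz":0,"wx":0,"wy":0,"wz":0,"grip":1},{"dx":0,"dy":0,"dz":0,"wx":0,"wy":0,"wz":0,"grip":1}]'|grep -E "pos|force"; done
```

```text
ee_pos: [471.7, -338.7, 142.9]
force: [0.4, -0.2, -1.1]
ee_pos: [471.7, -338.6, 141.3]
force: [0.3, -0.9, -1.3]
ee_pos: [471.7, -338.7, 139.8]
force: [-0.0, -0.2, -0.4]
```

```bash
python3 -m jog '[{"dx":0,"dy":0,"dz":-0.001,"wx":0,"wy":0,"wz":0,"grip":1},{"dx":0,"dy":0,"dz":0,"wx":0,"wy":0,"wz":0,"grip":1},{"dx":0,"dy":0,"dz":0,"wx":0,"wy":0,"wz":0,"grip":1}]'|grep -E "pos|force"
python3 -m jog '[{"dx":0,"dy":0,"dz":-0.001,"wx":0,"wy":0,"wz":0,"grip":1},{"dx":0,"dy":0,"dz":0,"wx":0,"wy":0,"wz":0,"grip":1},{"dx":0,"dy":0,"dz":0,"wx":0,"wy":0,"wz":0,"grip":1}]'|grep -E "pos|force"
```

```text
ee_pos: [471.8, -338.7, 138.9]
force: [0.4, 0.2, -0.7]
ee_pos: [471.9, -338.7, 138.9]
force: [-0.5, 0.7, 6.0]
```

Contact at 6 N. Opening gently, then going up.

```bash
python3 -m jog '[{"dx":0,"dy":0,"dz":0.0005,"wx":0,"wy":0,"wz":0,"grip":1},{"dx":0,"dy":0,"dz":0,"wx":0,"wy":0,"wz":0,"grip":0.3},{"dx":0,"dy":0,"dz":0,"wx":0,"wy":0,"wz":0,"grip":0},{"dx":0,"dy":0,"dz":0,"wx":0,"wy":0,"wz":0,"grip":-1},{"dx":0,"dy":0,"dz":0,"wx":0,"wy":0,"wz":0,"grip":-1},{"dx":0,"dy":0,"dz":0,"wx":0,"wy":0,"wz":0,"grip":-1},{"dx":0,"dy":0,"dz":0,"wx":0,"wy":0,"wz":0,"grip":-1},{"dx":0,"dy":0,"dz":0,"wx":0,"wy":0,"wz":0,"grip":-1},{"dx":0,"dy":0,"dz":0,"wx":0,"wy":0,"wz":0,"grip":-1},{"dx":0,"dy":0,"dz":0,"wx":0,"wy":0,"wz":0,"grip":-1}]'
python3 -m jog '[{"dx":0,"dy":0,"dz":0.02,"wx":0,"wy":0,"wz":0,"grip":-1},{"dx":0,"dy":0,"dz":0.03,"wx":0,"wy":0,"wz":0,"grip":-1},{"dx":0,"dy":0,"dz":0.03,"wx":0,"wy":0,"wz":0,"grip":-1},{"dx":0,"dy":0,"dz":0.03,"wx":0,"wy":0,"wz":0,"grip":-1},{"dx":-0.04,"dy":-0.02,"dz":0.02,"wx":0,"wy":0,"wz":0,"grip":-1},{"dx":-0.04,"dy":-0.02,"dz":0,"wx":0,"wy":0,"wz":0,"grip":-1},{"dx":-0.04,"dy":-0.02,"dz":0,"wx":0,"wy":0,"wz":0,"grip":-1},{"dx":-0.04,"dy":-0.02,"dz":0,"wx":0,"wy":0,"wz":0,"grip":-1},{"dx":0,"dy":0,"dz":0,"wx":0,"wy":0,"wz":0,"grip":-1}]'
python3 - <<'E'
from workcell import env
import cv2,numpy as np
f=lambda i,s:np.clip(cv2.resize(i,None,fx=s,fy=s,interpolation=cv2.INTER_CUBIC).astype(float)*1.8,0,255).astype(np.uint8)
a=env.grab_frame("top");b=env.grab_frame("scene")
cv2.imwrite("pics/f.png",np.vstack([f(a[105:285,165:505,::-1],1.75),f(b[110:290,180:520,::-1],1.75)])[:598])
E
```

```text
time_s: 20.5
ee_pos: [471.8, -338.7, 138.4]
ee_rot: [180.0, -0.0, -9.2]
force: [-0.9, -0.2, 1.1]
gripper_width: 90.6
time_s: 21.4
ee_pos: [307.6, -420.4, 268.7]
ee_rot: [179.9, 0.1, -9.5]
force: [0.3, 0.7, 0.2]
gripper_width: 91.2
```

View pics/f.png

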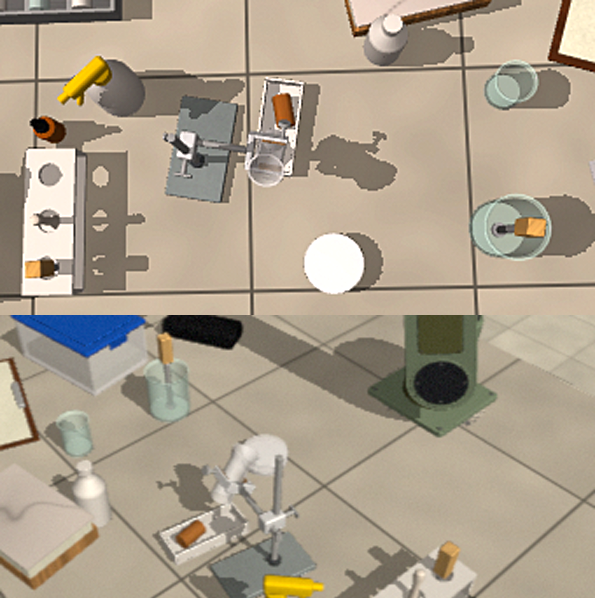

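The picture shows the plug in the dish (283,108), the tamper upright in the beaker (525,228), everything else in its place and the gripper clear. Handing in.

```bash
python3 -c "
from workcell import env
print(env.job_done())"
```

```text
the job is handed in; nothing more can be done
None
```

I set the dish under the tube's lower mouth, pushed the plug out with the long tamper, and stood the tamper foot down in the large beaker. I handed in at about 21 s of the 72 s allowed; the hand-in gives no verdict.

- **Dish:** both views put its centre within about 2 mm of where I aimed, about 30 mm from the mouth along the dish's length. It was set down flat.
- **Push:** it took about 5 N. The force dropped to zero once the plug came free, and the foot went 7 mm past the lower mouth with almost no side load.
- **Last pictures:** the plug lies in the dish and the tamper stands upright near the middle of the beaker. The bottles, petri dishes, small beaker, short tamper and pestle look unmoved, though I judged that by eye and did not measure it. The gripper was empty and clear.
- **Failed or disagreed:** my first three move calls were refused as "invalid input" because every row needs all seven fields; nothing moved. My hand-picked lower-mouth position in the scene view was up to about 10 mm from the other estimates, so I relied on the foot plate, the post and the upper mouth instead. No check failed.

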